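# Fetch the jar from behind the reagent bottles for weighing

### The arm

A 6-joint arm with a two-finger parallel gripper is mounted at the origin on the work surface. World frame = base frame: x ahead of the robot, y to its left, z up, the work surface at z = 0. Lengths are in m, angles in degrees, forces in N, time in s.
With the tool pointing down it reaches from about 0.35 to 0.875 m from the base axis. Payload 4.2 kg.
Tool frame: the origin (TCP) lies at the centre of the arm's flange, where the gripper is bolted on; the fingertips stand 182 mm ahead of it and the grasp point (between the pads) lies 164 mm ahead of it (r.nose_length is the distance from the TCP to the fingertips, in m); z points along the fingers, y is the line along which they close (so a half turn about z gives the same grasp; the last joint's range is limited). The gripper opens to 87 mm and grips with 3 to 60 N. Pads are 19 mm wide; open, the fingers measure 117 mm over their backs; the gripper's body (75 mm by 190 mm) begins 51 mm behind the grasp point.
Start: joints at [-54.053, 22.042, 0.453, 0, -68.411, -14.817], TCP at [0.225, -0.583, 0.405] pointing down, gripper open.
Joint ranges: [-179.83, 179.83], [-69.29, 118.12], [-61.27, 80.66], [-181.25, 117.63], [-171.15, -9.14], [-177.46, 177.46]. Speed limits (degrees/s): [159.86, 159.86, 180, 180, 180, 180].

### API

Orientations are given as a 3x3 rotation matrix whose columns are the frame's x, y, z axes.
In Python, from station import r, vision gives the robot as it stands. The module is installed in compiled form; this text tells all that it offers.
- The arm moves only by the shell command python3 -m creep 'ROWS'. ROWS is JSON, a list of rows, each a list of 7 numbers: the opening, from -1 (shut) to 1 (fully open), then the shift along the tool's x, y, z in mm, then the turn, a rotation vector about the tool's x, y, z in degrees. A call has 1 to 8 rows; each row is the pose to reach, as a shift and turn from the pose commanded when the call began, along the tool's axes at that moment; what a row does not reach only later rows make up. A row lasts 1/12 s, in which the tool goes at most 41.7 mm and 7.16 degrees, less where a joint would pass 70% of its speed; a pose out of reach is approached as far as the arm can. A call with a gripper value outside its range is refused whole. The fingers move at their own pace and stop on an object; the grip force is fixed at half the most. Time passes only in rows, so rows that repeat a pose let the fingers close. It gives the time, the measured TCP pose, the force, the opening and the grip force at its end, in the units of the state.
- r.sense(): the state, without advancing time (a new reading comes with each control period).
- vision.capture(name): name is "scene" or "top" or "wrist"; returns (picture, depth): 420x560x3 uint8, red, green, blue; 420x560 float32, m along the optical axis (not along the pixel's ray), 0 where there is no reading.
- vision.camera_model(name): a dict with "vertical_fov" (degrees; the focal length in pixels is half the picture's height over the tangent of half this angle, whatever the lens; pixels are square), "cx", "cy" (the principal point, pixels), "extrinsics" (4x4, takes a point from camera to world coordinates); the wrist camera has in their place "mount" (4x4, takes a point from camera to tool coordinates, whose origin is the TCP and whose axes are the flange's). Camera axes: x right, y down, z forward; pixel columns grow to the right and rows downward; lengths in m; the calibration is good to about 2 mm. A picture is of the moment at which its call begins: read the wrist's pose just before it. camera_model takes no time and is no camera call.
- r.finish_job(): hands the job in; it is judged then, once.
Trained networks look in the newest picture that a camera, given by its name, has taken for a name from the list of things; names that differ only in an ending like _2 or _b are one class to them, and where a whole thing is asked for, a point or a joint stands for the part that bears it (a point fixed in the world has none). Each returns a list of dicts, best first, with "conf" (0 to 1); they miss things now and then, are a little off and sometimes report something else, mostly with a low value. They report only what shows in the picture. A call takes as long as a camera call. They do not tell look-alikes from the thing itself.
- vision.find_in(camera, thing): "uv" ([column, row] in pixels, amid what is visible of it).
- vision.cut_out(camera, thing): "region" (420x560 bool, what is visible of it) and "uv" ([column, row] in pixels, amid what is visible of it).
The state is a dict: "time_s": time; "joints": joint angles; "joint_velocities": joint speeds; "effort": joint torques, N m; "tcp_pos": TCP position; "ee_rot": TCP orientation; "wrist_force": force on the tool from outside, world axes, zero at the start; "moment": the same for the moment, N m; "gripper_width": opening from 0.0 (shut) to 1.0 (fully open); "gripper_force": force on a finger pad.
Only numpy, scipy, OpenCV 4.12 (cv2) and the standard library are available. Lean on these libraries where they do the work, as an engineer would, in place of code of your own. Each camera call takes 0.05 s, during which the arm holds its last target. There are 200 camera calls.

### The job

The squat jar with the black lid stands at the back of the grey reagent bin, boxed in between the two tall bottles and the bin's high back. Stand both bottles in the empty white tray at the side, then set the jar on the middle of the balance pan, and only then put each bottle back on the very spot in the grey bin where it stood before. Keep everything upright, and leave the beaker, the dropper bottle and the tube rack where they are.

Things in the scene. Friction and masses are not known exactly. Their poses are not given: they have to be found in the camera images.
- amber_bottle: tall brown glass bottle with a paper label and a blue screw cap, closed, about 0.42 kg. Body 86 mm across up to 118 mm high, shoulder narrowing to 38 mm at 148 mm; round cap 54 mm across from 155 to 181 mm high (grip it there). Origin: centre of its underside, z up. Which of the two bottle places (left or right of the jar) in the grey bin it has changes; its starting place is where it must return
- plastic_bottle: tall white plastic bottle with a paper label band and a narrow white screw cap, closed, about 0.36 kg. Body 82 mm across up to 114 mm high, shoulder narrowing to 34 mm at 146 mm; round cap 42 mm across from 150 to 172 mm high (grip it there). Origin: centre of its underside, z up. Its starting place is where it must return
- jar: squat brown wide-mouth jar, closed, about 0.12 kg: body 54 mm across, 38 mm high; black round lid 52 mm across from 40 to 58 mm high. Origin: centre of its underside, z up. It stands 6 mm from the bin's high back; the bottles left and right of it stand 3 to 13 mm off, leaving no room for fingers until they are gone. Then grip it from above, closing along the bin's y
- reagent_tray: grey plastic reagent bin fixed to the bench, 130 mm (its x) by 268 mm (its y), walls and floor 4 mm thick; the front wall (towards the robot) is 25 mm high, the back wall 60 mm, the sides slope up from front to back. Origin: centre of its underside; its x points from the front to the high back. The bottles stand at about x -2 mm, y +-72 mm, the jar at about x +28 mm, y 0
- side_tray: empty white tray fixed to the bench at one side, 260 mm (its x) by 160 mm (its y), rim 22 mm high, walls and floor 4 mm thick. Origin: centre of its underside. Both bottles fit along its x, e.g. at x +-60 mm
- balance: white top-loading laboratory balance fixed to the bench at the other side, with a round steel pan 130 mm across whose flat top is 75 mm above the bench; the housing is 190 mm wide and 58 mm high, with a display panel towards the robot, up to 71 mm high, and does not move under load. Origin: on the bench straight under the pan's centre
- beaker: bystander: small white plastic beaker, loose, 42 mm across at the rim, 58 mm high, on the bench in front of the grey bin, to one side of the tube rack. Origin: centre of its underside. Leave alone
- dropper: bystander: small brown dropper bottle with paper label and black rubber bulb, loose, 33 mm across, 88 mm high, on the bench in front of the grey bin, to one side of the tube rack. Origin: centre of its underside. Leave alone
- tube_rack: bystander: loose green microtube rack between the robot and the grey bin, 75 mm (its x) by 125 mm (its y), 26 mm high, with small tubes standing out up to 44 mm. Origin: centre of its underside. Leave alone
Mind the look-alikes: they are no part of the job. What is meant by the plastic_bottle is not pink, and is the larger of those in its own colour.

How it is judged:
By the outcome, as a careful person would: the job done as asked, in the order asked, and still so for the second after the job is handed in, with the robot touching nothing.
It also fails if it takes over 126 s, if anything falls off the work surface, if the arm or the gripper's body presses on something with over 40 N, if the wrist force passes 120 N, or if a joint passes its speed limit or range.

## Working session

There is one attempt and no reset: what is moved stays moved. The work goes in short steps, Python scripts to look and compute and a shell command to move; the robot and the scene stay as the last step left them, time stands still between calls to the robot, and variables do not carry over. Pictures are saved under pics/ and viewed, at most 14 in all, crops included, and the job is handed in when it is done.

```bash
mkdir -p pics
cat > h.py <<'E'
import numpy as np,cv2
from station import r,vision
def model(c):
    m=vision.camera_model(c);f=210/np.tan(np.radians(m["vertical_fov"])/2)
    if "extrinsics" in m:T=np.array(m["extrinsics"])
    else:
        s=r.sense();W=np.eye(4);W[:3,:3]=s["ee_rot"];W[:3,3]=s["tcp_pos"];T=W@np.array(m["mount"])
    return f,m["cx"],m["cy"],T
def cap(c):
    M=model(c);p,d=vision.capture(c);return p,d,M
def cloud(d,M):
    f,cx,cy,T=M;v,u=np.mgrid[:420,:560]
    P=np.stack([(u-cx)/f*d,(v-cy)/f*d,d],-1)
    return P@T[:3,:3].T+T[:3,3]
def save(n,p):cv2.imwrite("pics/"+n,cv2.cvtColor(p,cv2.COLOR_RGB2BGR))
E
python3 - <<'E'
from h import *
s=r.sense();print(s["tcp_pos"],s["ee_rot"],s["time_s"])
for c in("top","scene"):
    p,d,M=cap(c);save(c+"0.png",p);X=cloud(d,M);np.savez(c+"0.npz",p=p,d=d,X=X)
    for t in"amber_bottle plastic_bottle jar reagent_tray side_tray balance beaker dropper tube_rack".split():
        for o in vision.cut_out(c,t)[:4]:
            if o["conf"]<.2:continue
            m=o["region"]&(d>0);q=X[m]
            if len(q)<5: continue
            print(c,t,round(o["conf"],2),np.round(o["uv"]),np.round(np.percentile(q,[2,50,98],axis=0).T*1000).tolist())
E
```

```text
[ 0.2252812  -0.5827703   0.40364537] [[-9.32828139e-01 -3.60320554e-01 -8.72852308e-04]
 [-3.60321600e-01  9.32825981e-01  2.00846670e-03]
 [ 9.05274737e-05  2.18806180e-03 -9.99997602e-01]] 0.0
top amber_bottle 0.8 [302. 191.] [[532.0, 556.0, 599.0], [-103.0, -60.0, -24.0], [5.0, 141.0, 188.0]]
top plastic_bottle 0.98 [277. 127.] [[718.0, 732.0, 762.0], [-48.0, -19.0, 10.0], [1.0, 95.0, 131.0]]
top plastic_bottle 0.86 [240. 180.] [[561.0, 583.0, 628.0], [36.0, 70.0, 108.0], [18.0, 140.0, 178.0]]
top plastic_bottle 0.71 [359. 122.] [[688.0, 709.0, 751.0], [-251.0, -207.0, -178.0], [6.0, 128.0, 174.0]]
top jar 0.95 [270. 181.] [[589.0, 608.0, 638.0], [-24.0, 0.0, 24.0], [11.0, 61.0, 65.0]]
top jar 0.68 [269. 199.] [[508.0, 572.0, 674.0], [-131.0, 14.0, 139.0], [-0.0, 7.0, 120.0]]
top reagent_tray 0.69 [325. 259.] [[402.0, 415.0, 432.0], [-132.0, -114.0, -102.0], [5.0, 49.0, 90.0]]
top reagent_tray 0.64 [267. 202.] [[507.0, 573.0, 674.0], [-131.0, 14.0, 140.0], [0.0, 7.0, 63.0]]
top side_tray 0.77 [144. 240.] [[368.0, 490.0, 620.0], [241.0, 325.0, 401.0], [1.0, 5.0, 23.0]]
top balance
[... 884 characters left out ...]
0, 101.0, 174.0]]
scene jar 0.95 [260. 230.] [[594.0, 623.0, 641.0], [-38.0, 11.0, 30.0], [16.0, 62.0, 66.0]]
scene reagent_tray 0.88 [268. 251.] [[541.0, 641.0, 677.0], [-133.0, 82.0, 145.0], [2.0, 29.0, 63.0]]
scene side_tray 0.76 [422. 292.] [[363.0, 505.0, 623.0], [242.0, 326.0, 401.0], [3.0, 6.0, 24.0]]
scene side_tray 0.49 [357. 212.] [[390.0, 427.0, 438.0], [98.0, 120.0, 136.0], [2.0, 42.0, 60.0]]
scene balance 0.68 [216. 144.] [[319.0, 485.0, 564.0], [-411.0, -295.0, -233.0], [18.0, 62.0, 78.0]]
scene beaker 0.97 [357. 214.] [[399.0, 429.0, 439.0], [99.0, 120.0, 136.0], [3.0, 41.0, 60.0]]
scene tube_rack 0.83 [320. 191.] [[352.0, 398.0, 425.0], [-78.0, -6.0, 44.0], [4.0, 28.0, 46.0]]
```

Run:
```python
from h import *
a=np.load("top0.npz");p,X=a["p"],a["X"]
b=np.load("scene0.npz");X2=b["X"]
def circ(n,xc,yc,zlo,zhi,R):
    for l,Y in(("top",X),("scene",X2)):
        m=(abs(Y[...,0]-xc)<R)&(abs(Y[...,1]-yc)<R)&(Y[...,2]>zlo)&(Y[...,2]<zhi)
        q=Y[m]
        if len(q)<5: print(n,l,len(q));continue
        c,w,an=cv2.minAreaRect((q[:,:2]*1000).astype(np.float32));cc,rr=cv2.minEnclosingCircle((q[:,:2]*1000).astype(np.float32))
        print(n,l,len(q),np.round(q.mean(0)*1000),"rect",np.round(c),np.round(w),round(an,1),"circ",np.round(cc),round(rr))
circ("amber cap",.57,-.06,.172,.2,.06)
circ("plast cap",.59,.075,.163,.19,.06)
circ("far white",.72,-.2,.163,.19,.06)
circ("jar lid",.61,0,.052,.07,.033)
circ("pan",.45,-.32,.072,.085,.08)
circ("sidetray rim",.49,.32,.018,.03,.17)
# back wall of bin
m=(X[...,0]>.5)&(X[...,0]<.7)&(abs(X[...,1])<.16)&(X[...,2]>.053)&(X[...,2]<.066)&(np.hypot(X[...,0]-.61,X[...,1])>.035)
q=X[m];print("wall",len(q)); 
q=q[q[:,0]>.625];k=np.polyfit(q[:,1],q[:,0],1);print(k,np.degrees(np.arctan(k[0])))
im=np.hstack([cv2.resize(p[90:300,90:450],(800,467))]);save("topcrop.png",im)
s=b["p"];save("scenecrop.png",cv2.resize(s[110:340,90:490],(800,460)))
```

```text
amber cap top 523 [573. -65. 185.] rect [574. -65.] [53. 52.] 39.4 circ [574. -65.] 27
amber cap scene 441 [579. -60. 184.] rect [574. -65.] [53. 53.] 4.7 circ [573. -65.] 29
plast cap top 314 [599.  74. 175.] rect [600.  75.] [41. 40.] 40.1 circ [601.  74.] 21
plast cap scene 377 [605.  78. 175.] rect [602.  75.] [40. 40.] 49.9 circ [601.  75.] 22
far white top 288 [ 727. -217.  171.] rect [ 728. -218.] [40. 42.] 61.2 circ [ 729. -217.] 21
far white scene 268 [ 731. -213.  172.] rect [ 729. -217.] [40. 41.] 6.3 circ [ 730. -218.] 22
jar lid top 364 [614.  -0.  62.] rect [616.   0.] [48. 51.] 86.9 circ [616.   0.] 26
jar lid scene 466 [615.  -1.  62.] rect [613.  -6.] [64. 51.] 65.3 circ [609.  -8.] 36
pan top 2260 [ 473. -327.   75.] rect [ 451. -319.] [152. 158.] 89.4 circ [ 445. -319.] 97
pan scene 956 [ 474. -324.   77.] rect [ 451. -320.] [158. 158.] 0.0 circ [ 443. -313.] 101
sidetray rim top 669 [490. 325.  22.] rect [493. 322.] [261. 161.] 2.5 circ [493. 322.] 152
sidetray rim scene 1162 [508. 326.  22.] rect [492. 322.] [263. 160.] 2.7 circ [492. 322.] 152
wall 487
[0.18528741 0.65301356] 10.497139859972071
```

View pics/topcrop.png

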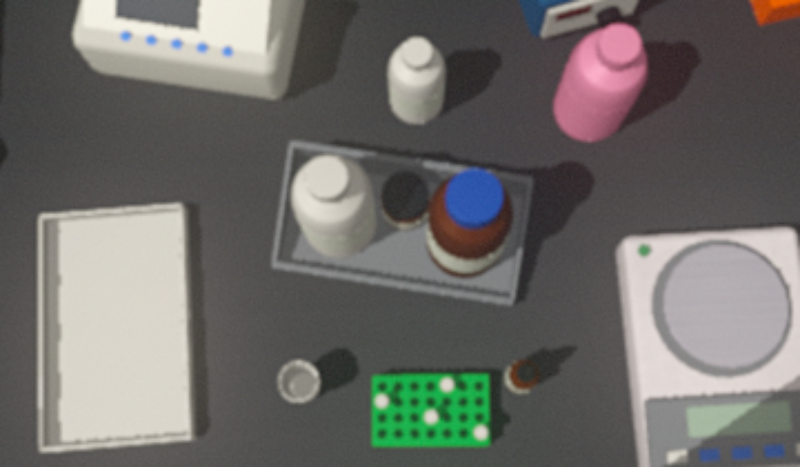

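View pics/scenecrop.png

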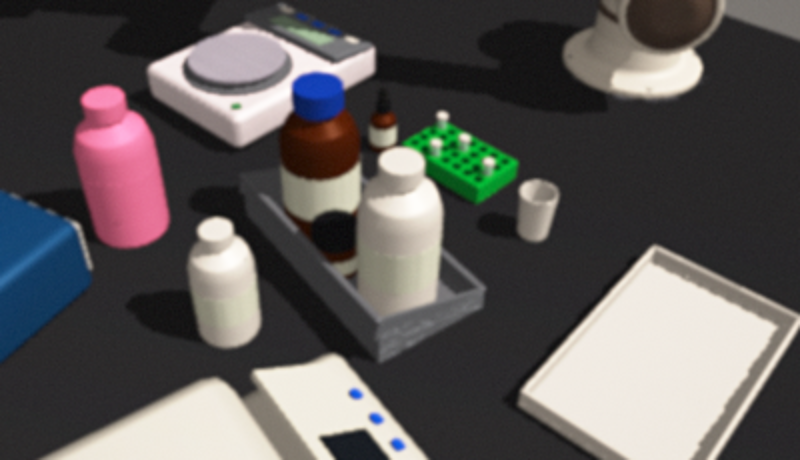

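Bottle candidates in the top view: pink one (359,122), a small white one (277,127, 131 mm high) and a white one in the bin (240,180, 174 mm high). The one meant is in the bin: it isn't pink, and it's the larger of the two white ones. The enlarged crops confirm this. The amber bottle is at the right bin place (blue cap), with the jar's black lid between the two. Next I work out the moves.

```bash
cat >> h.py <<'E'
from scipy.spatial.transform import Rotation as Ro
def delta(x,y,z,ang=None):
    "tool-frame shift mm + turn deg to bring the grasp point to x,y,z (mm), tool down, closing line at ang (deg from world x)"
    s=r.sense();R=np.array(s["ee_rot"]);p=np.array(s["tcp_pos"])*1000
    cur=np.degrees(np.arctan2(R[1,1],R[0,1]))
    if ang is None: ang=cur
    ang=cur+((ang-cur+90)%180-90)
    yy=np.array([np.cos(np.radians(ang)),np.sin(np.radians(ang)),0]);zz=np.array([0,0,-1.]);T=np.c_[np.cross(yy,zz),yy,zz]
    t=np.array([x,y,z+164.])
    print("shift",np.round(R.T@(t-p),1),"turn",np.round(Ro.from_matrix(R.T@T).as_rotvec(degrees=True),2),"t",round(s["time_s"],1),"J",np.round(s["joints"]))
E
python3 - <<'E'
from h import *
a=np.load("top0.npz");p,X=a["p"],a["X"]
f=X[228,414];print("pan px",f)
m=(np.hypot(X[...,0]-f[0],X[...,1]-f[1])<.085)&(X[...,2]>.0705)&(X[...,2]<.085)&(X[...,0]>.395)
m=m.astype(np.uint8);q=X[m>0];
for h in(.0705,.073):
    q=X[(m>0)&(X[...,2]>h)];print(np.round(np.percentile(q,[1,99],axis=0)*1000),len(q))
# fit circle on gray: pan darker than housing
g=cv2.cvtColor(cv2.cvtColor(p,cv2.COLOR_RGB2BGR),cv2.COLOR_BGR2GRAY)
c=cv2.HoughCircles(cv2.GaussianBlur(g,(3,3),0),cv2.HOUGH_GRADIENT,1,30,param1=80,param2=15,minRadius=24,maxRadius=40)
for u,v,R in c[0]:
    if u>390: print("hough",u,v,R,X[int(round(v)),int(round(u))])
delta(574,-65,250,79.5)
E
```

```text
pan px [ 0.47510939 -0.32149288  0.07496516]
[[ 418. -388.   71.]
 [ 539. -267.   79.]] 2427
[[ 419. -388.   73.]
 [ 539. -267.   79.]] 2183
hough 412.5 226.5 29.4 [ 0.4803027  -0.3181123   0.07279865]
hough 408.5 277.5 27.9 [ 0.36247075 -0.29766307  0.0690457 ]
shift [-511.9  357.4   -9.2] turn [-1.000e-02  0.000e+00  3.163e+01] t 1.0 J [-54.  22.   0.   0. -68. -15.]
```

```bash
python3 -m creep '[[1,-32,22,-1,0,0,4],[1,-64,45,-2,0,0,8],[1,-96,67,-3,0,0,12],[1,-128,90,-4,0,0,16],[1,-160,112,-5,0,0,20],[1,-192,134,-6,0,0,24],[1,-224,157,-7,0,0,28],[1,-256,179,-9,0,0,31.6]]'; python3 -c "
from h import *
delta(574,-65,250,79.5)"
```

```text
time_s: 1.67
tcp_pos: [0.4001, -0.3219, 0.414]
ee_rot: [[-0.983, 0.185, 0.0], [0.185, 0.983, -0.0], [-0.0, -0.0, -1.0]]
wrist_force: [0.3, -1.3, -0.4]
gripper_width: 1.001
gripper_force: 0.0
shift [-123.3  284.6    0. ] turn [-0.    0.02 -0.17] t 1.7 J [-21.  11. -14.  -0. -65. -80.]
```

```bash
python3 -m creep '[[1,-16,37,0,0,0,0],[1,-32,74,0,0,0,0],[1,-49,111,0,0,0,0],[1,-65,148,0,0,0,0],[1,-82,186,0,0,0,0],[1,-98,223,0,0,0,0],[1,-113,260,0,0,0,0],[1,-123,284.6,0,0,0,0]]'
python3 - <<'E'
from h import *
p,d,M=cap("wrist");save("w1.png",p);X=cloud(d,M);np.savez("w1.npz",p=p,d=d,X=X)
def circ(n,xc,yc,zlo,zhi,R=.035):
    m=(np.hypot(X[...,0]-xc,X[...,1]-yc)<R)&(X[...,2]>zlo)&(X[...,2]<zhi);q=X[m]
    if len(q)>9:
        print(n,len(q),np.round(q.mean(0)*1000,1),[np.round(v,1) for v in cv2.minEnclosingCircle((q[:,:2]*1000).astype(np.float32))])
circ("amber",.574,-.065,.175,.2);circ("pl",.601,.075,.166,.19);circ("jar",.616,0,.055,.07)
delta(574,-65,172,79.5)
E
```

```text
time_s: 2.33
tcp_pos: [0.5737, -0.0632, 0.4138]
ee_rot: [[-0.984, 0.18, 0.001], [0.18, 0.984, 0.0], [-0.001, 0.0, -1.0]]
wrist_force: [0.3, -0.9, -1.2]
gripper_width: 0.997
gripper_force: 0.0
amber 3931 [572.9 -64.  184.6] [array([574.3, -64.2]), np.float64(26.9)]
pl 2140 [597.   73.4 175. ] [array([600.8,  75. ]), np.float64(21.0)]
jar 1437 [616.3   1.4  61.7] [array([620.5,  -0.8]), np.float64(30.4)]
shift [ 1.1 -4.3 77.4] turn [0.07 0.14 0.3 ] t 2.4 J [  10.   17.   -5.   -0.  -67. -110.]
```

View pics/w1.png

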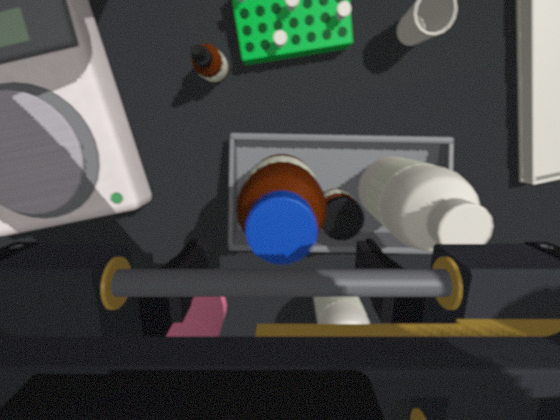

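The wrist view shows the blue cap at (282,228), the black jar lid at (345,215) and the big white bottle at (430,205), all in the bin. Both small wrist offsets agree with the top view. Descending part-way and letting it settle.

```bash
python3 -m creep '[[1,0,0,15,0,0,0],[1,0,0,30,0,0,0],[1,0,0,40,0,0,0],[1,0,0,40,0,0,0],[1,0,0,40,0,0,0],[1,0,0,40,0,0,0]]'; python3 -c "
from h import *
delta(574.2,-64.5,171,79.5)"
```

```text
time_s: 2.88
tcp_pos: [0.5725, -0.0665, 0.3747]
ee_rot: [[-0.983, 0.182, 0.002], [0.182, 0.983, -0.0], [-0.002, 0.0, -1.0]]
wrist_force: [0.8, -0.6, -0.6]
gripper_width: 1.001
gripper_force: 0.0
shift [-1.3  2.3 39.7] turn [0.   0.09 0.02] t 2.9 J [   9.   19.   -9.    0.  -62. -110.]
```

```bash
python3 -m creep '[[1,-1.3,2.3,10,0,0,0],[1,-1.3,2.3,24,0,0,0],[1,-1.3,2.3,34,0,0,0],[1,-1.3,2.3,39.5,0,0,0],[1,-1.3,2.3,39.5,0,0,0],[1,-1.3,2.3,39.5,0,0,0],[1,-1.3,2.3,39.5,0,0,0],[1,-1.3,2.3,39.5,0,0,0]]'; python3 -c "
from h import *
delta(574.2,-64.5,171,79.5)"
python3 -m creep '[[0.5,0,0,0,0,0,0],[0.3,0,0,0,0,0,0],[0.2,0,0,0,0,0,0],[0,0,0,0,0,0,0],[-0.3,0,0,0,0,0,0],[-1,0,0,0,0,0,0],[-1,0,0,0,0,0,0],[-1,0,0,0,0,0,0]]'; python3 -c "
from h import *
delta(574.2,-64.5,171,79.5)"
```

```text
time_s: 3.55
tcp_pos: [0.5742, -0.0641, 0.335]
ee_rot: [[-0.983, 0.182, 0.002], [0.182, 0.983, 0.0], [-0.001, 0.0, -1.0]]
wrist_force: [1.1, -0.6, 0.8]
gripper_width: 1.004
gripper_force: 0.0
shift [-0.1 -0.4 -0. ] turn [0.02 0.09 0.04] t 3.5 J [  10.   21.  -12.    0.  -57. -110.]
time_s: 4.22
tcp_pos: [0.5739, -0.0643, 0.3343]
ee_rot: [[-0.983, 0.182, -0.0], [0.182, 0.983, -0.0], [0.0, -0.0, -1.0]]
wrist_force: [0.1, 0.0, -0.1]
gripper_width: 0.612
gripper_force: 30.0
shift [-0.3 -0.2 -0.7] turn [-0.01 -0.    0.02] t 4.2 J [  10.   21.  -12.    0.  -57. -110.]
```

```bash
python3 -m creep '[[-1,0,0,-5,0,0,0],[-1,0,0,-18,0,0,0],[-1,0,0,-38,0,0,0],[-1,0,0,-60,0,0,0],[-1,0,0,-82,0,0,0],[-1,0,0,-100,0,0,0],[-1,0,0,-108,0,0,0],[-1,0,0,-110,0,0,0]]'; python3 -m creep '[[-1,5,0,0,0,0,0],[-1,18,1,0,0,0,0],[-1,38,2,0,0,0,0],[-1,60,4,0,0,0,0],[-1,80,8,0,0,0,0],[-1,97,18,0,0,0,0],[-1,107,35,0,0,0,0],[-1,112,58,0,0,0,0]]'; python3 -c "
from h import *
delta(433,319,281)"
```

```text
time_s: 4.88
tcp_pos: [0.5739, -0.0641, 0.4453]
ee_rot: [[-0.983, 0.182, 0.002], [0.182, 0.983, 0.001], [-0.002, 0.001, -1.0]]
wrist_force: [0.5, -0.4, -4.5]
gripper_width: 0.613
gripper_force: 30.0
time_s: 5.55
tcp_pos: [0.4718, 0.0128, 0.4424]
ee_rot: [[-0.983, 0.184, -0.005], [0.184, 0.983, -0.001], [0.005, -0.002, -1.0]]
wrist_force: [0.4, -0.1, -4.5]
gripper_width: 0.611
gripper_force: 30.0
shift [ 94.3 293.8  -2.6] turn [-0.09 -0.27 -0.  ] t 5.5 J [  21.    5.  -16.   -0.  -69. -122.]
```

```bash
python3 -m creep '[[-1,6,28,0,0,0,0],[-1,14,59,0,0,0,0],[-1,24,92,0,0,0,0],[-1,35,126,0,0,0,0],[-1,46,160,0,0,0,0],[-1,57,194,0,0,0,0],[-1,68,226,0,0,0,0],[-1,78,254,0,0,0,0]]';  python3 -m creep '[[-1,8,20,0,0,0,0],[-1,12,30,0,0,0,0],[-1,13,34,0,0,0,0],[-1,13,35,15,0,0,0],[-1,13,35,37,0,0,0],[-1,13,35,60,0,0,0],[-1,13,35,76,0,0,0],[-1,13,35,82,0,0,0]]'; python3 -c "
from h import *
delta(433,319,171)"
```

```text
time_s: 6.22
tcp_pos: [0.4426, 0.2789, 0.4421]
ee_rot: [[-0.983, 0.181, -0.003], [0.181, 0.983, -0.002], [0.003, -0.003, -1.0]]
wrist_force: [0.2, -0.3, -5.5]
gripper_width: 0.614
gripper_force: 30.0
time_s: 6.88
tcp_pos: [0.4367, 0.312, 0.3586]
ee_rot: [[-0.983, 0.184, -0.006], [0.184, 0.983, -0.006], [0.005, -0.007, -1.0]]
wrist_force: [-1.3, -1.0, -4.8]
gripper_width: 0.61
gripper_force: 30.0
shift [ 4.8  6.4 23.5] turn [-0.38 -0.26 -0.  ] t 6.9 J [  53.   16.  -16.   -0.  -59. -153.]
```

```bash
python3 -m creep '[[-1,4,5,8,0,0,0],[-1,4,5,15,0,0,0],[-1,4,5,20,0,0,0],[-1,4,5,22,0,0,0],[-1,4,5,23,0,0,0],[-1,4,5,24,0,0,0],[-1,4,5,24,0,0,0],[-1,4,5,24,0,0,0]]'
```

```text
time_s: 7.55
tcp_pos: [0.4344, 0.3196, 0.3387]
ee_rot: [[-0.983, 0.182, 0.001], [0.182, 0.983, 0.001], [-0.0, 0.001, -1.0]]
wrist_force: [-0.9, -0.7, -3.7]
gripper_width: 0.614
gripper_force: 30.0
```

```bash
python3 -m creep '[[-1,0,0,1,0,0,0],[-1,0,0,2,0,0,0],[-1,0,0,3,0,0,0],[-1,0,0,4,0,0,0],[-1,0,0,4.5,0,0,0],[-1,0,0,4.5,0,0,0]]'
```

```text
time_s: 8.05
tcp_pos: [0.4345, 0.3196, 0.3343]
ee_rot: [[-0.983, 0.181, 0.001], [0.181, 0.983, 0.0], [-0.001, 0.0, -1.0]]
wrist_force: [0.2, -0.6, -1.6]
gripper_width: 0.612
gripper_force: 30.0
```

Almost down and partly borne; release, then rise.

```bash
python3 -m creep '[[-1,0,0,0.5,0,0,0],[0.3,0,0,0.5,0,0,0],[0.5,0,0,0.5,0,0,0],[0.8,0,0,0.5,0,0,0],[1,0,0,0.5,0,0,0],[1,0,0,0.5,0,0,0],[1,0,0,0.5,0,0,0],[1,0,0,0.5,0,0,0]]'; python3 -m creep '[[1,0,0,-8,0,0,0],[1,0,0,-25,0,0,0],[1,0,0,-50,0,0,0],[1,0,0,-75,0,0,0],[1,0,0,-80,0,0,0]]';python3 -c "
from h import *
delta(600.8,75,250,79.5)"
```

```text
time_s: 8.72
tcp_pos: [0.4344, 0.3197, 0.3332]
ee_rot: [[-0.983, 0.182, 0.0], [0.182, 0.983, 0.0], [-0.0, 0.0, -1.0]]
wrist_force: [0.2, -0.2, -0.0]
gripper_width: 0.973
gripper_force: 0.0
time_s: 9.13
tcp_pos: [0.435, 0.3201, 0.4186]
ee_rot: [[-0.983, 0.181, 0.007], [0.181, 0.983, 0.006], [-0.006, 0.007, -1.0]]
wrist_force: [1.2, -0.0, 0.6]
gripper_width: 1.0
gripper_force: 0.0
shift [-207.3 -211.1    4.3] turn [0.41 0.33 0.08] t 9.1 J [  54.   13.  -10.    0.  -66. -154.]
```

```bash
python3 -m creep '[[1,-26,-26,0,0,0,0],[1,-52,-53,0,0,0,0],[1,-79,-80,0,0,0,0],[1,-106,-107,0,0,0,0],[1,-133,-134,0,0,0,0],[1,-160,-162,0,0,0,0],[1,-187,-190,0,0,0,0],[1,-206,-210,0,0,0,0]]'; python3 -m creep '[[1,-1,-1,10,0,0,0],[1,-1,-1,25,0,0,0],[1,-1,-1,36,0,0,0],[1,-1,-1,40,0,0,0],[1,-1,-1,40,0,0,0],[1,-1,-1,40,0,0,0],[1,-1,-1,40,0,0,0]]';python3 - <<'E'
from h import *
p,d,M=cap("wrist");X=cloud(d,M)
q=X[(np.hypot(X[...,0]-.601,X[...,1]-.075)<.035)&(X[...,2]>.166)&(X[...,2]<.19)]
print(len(q),cv2.minEnclosingCircle((q[:,:2]*1000).astype(np.float32)))
delta(600.8,75,164,79.5)
E
```

```text
time_s: 9.8
tcp_pos: [0.6, 0.073, 0.4134]
ee_rot: [[-0.983, 0.183, 0.0], [0.183, 0.983, -0.0], [-0.0, -0.0, -1.0]]
wrist_force: [0.9, 0.1, 0.5]
gripper_width: 1.003
gripper_force: 0.0
time_s: 10.38
tcp_pos: [0.5996, 0.0751, 0.3742]
ee_rot: [[-0.984, 0.181, 0.002], [0.181, 0.984, 0.0], [-0.002, 0.001, -1.0]]
wrist_force: [-0.0, 0.4, -0.4]
gripper_width: 1.003
gripper_force: 0.0
2951 ((600.96630859375, 75.62071990966797), 20.99408721923828)
shift [-1.1  0.1 46.3] turn [0.04 0.1  0.09] t 10.4 J [  22.   21.   -5.    0.  -63. -123.]
```

```bash
python3 -m creep '[[1,-1.2,0.4,12,0,0,0],[1,-1.2,0.4,28,0,0,0],[1,-1.2,0.4,40,0,0,0],[1,-1.2,0.4,46,0,0,0],[1,-1.2,0.4,46,0,0,0],[1,-1.2,0.4,46,0,0,0],[0.5,-1.2,0.4,46,0,0,0],[0.2,-1.2,0.4,46,0,0,0]]'; python3 -m creep '[[0.1,0,0,0,0,0,0],[0,0,0,0,0,0,0],[-0.1,0,0,0,0,0,0],[-0.3,0,0,0,0,0,0],[-1,0,0,0,0,0,0],[-1,0,0,0,0,0,0],[-1,0,0,0,0,0,0]]'
```

```text
time_s: 11.1
tcp_pos: [0.6011, 0.0748, 0.3284]
ee_rot: [[-0.983, 0.181, 0.002], [0.181, 0.983, 0.001], [-0.002, 0.001, -1.0]]
wrist_force: [0.3, -0.1, 0.2]
gripper_width: 0.924
gripper_force: 0.0
time_s: 11.68
tcp_pos: [0.6012, 0.0749, 0.3287]
ee_rot: [[-0.983, 0.181, 0.002], [0.181, 0.983, 0.0], [-0.002, 0.001, -1.0]]
wrist_force: [-1.1, 0.4, 5.4]
gripper_width: 0.479
gripper_force: 32.9
```

```bash
python3 -m creep '[[-1,0,0,-5,0,0,0],[-1,0,0,-18,0,0,0],[-1,0,0,-38,0,0,0],[-1,0,0,-60,0,0,0],[-1,0,0,-78,0,0,0],[-1,2,5,-88,0,0,0],[-1,6,16,-92,0,0,0],[-1,13,34,-92,0,0,0]]';python3 -m creep '[[-1,9,23,0,0,0,0],[-1,20,51,0,0,0,0],[-1,32,82,0,0,0,0],[-1,44,113,0,0,0,0],[-1,56,144,0,0,0,0],[-1,66,170,0,0,0,0],[-1,73,188,0,0,0,0],[-1,77,199,0,0,0,0]]'; python3 -c "
from h import *
delta(553,325,164.7)"
```

```text
time_s: 12.35
tcp_pos: [0.594, 0.1104, 0.4193]
ee_rot: [[-0.983, 0.184, -0.0], [0.184, 0.983, 0.0], [0.0, 0.0, -1.0]]
wrist_force: [0.7, -0.2, -4.7]
gripper_width: 0.474
gripper_force: 32.1
time_s: 13.02
tcp_pos: [0.5532, 0.3233, 0.4169]
ee_rot: [[-0.984, 0.179, -0.003], [0.179, 0.984, -0.001], [0.003, -0.002, -1.0]]
wrist_force: [0.8, -0.2, -4.9]
gripper_width: 0.474
gripper_force: 32.1
shift [ 0.3  1.8 88.2] turn [-0.11 -0.18 -0.  ] t 13.0 J [  45.   23.    4.   -0.  -71. -145.]
```

```bash
python3 -m creep '[[-1,0,0,5,0,0,0],[-1,0,0,18,0,0,0],[-1,0,0,36,0,0,0],[-1,0,0,54,0,0,0],[-1,0,0,68,0,0,0],[-1,0,0,77,0,0,0],[-1,0,0,81,0,0,0],[-1,0,0,82,0,0,0]]';python3 -m creep '[[-1,0,0,1,0,0,0],[-1,0,0,2,0,0,0],[-1,0,0,3,0,0,0],[-1,0,0,4,0,0,0],[-1,0,0,4.5,0,0,0],[-1,0,0,4.5,0,0,0]]'
```

```text
time_s: 13.68
tcp_pos: [0.5546, 0.3197, 0.3361]
ee_rot: [[-0.983, 0.182, -0.002], [0.182, 0.983, -0.002], [0.001, -0.002, -1.0]]
wrist_force: [-0.5, 0.0, -3.7]
gripper_width: 0.473
gripper_force: 31.9
time_s: 14.18
tcp_pos: [0.5546, 0.3202, 0.3329]
ee_rot: [[-0.983, 0.182, 0.0], [0.182, 0.983, 0.0], [-0.0, 0.0, -1.0]]
wrist_force: [-0.3, -0.4, -2.1]
gripper_width: 0.479
gripper_force: 31.9
```

```bash
python3 -m creep '[[-1,0,0,0.7,0,0,0],[-1,0,0,1.4,0,0,0],[-1,0,0,2,0,0,0],[-1,0,0,2,0,0,0],[-1,0,0,2,0,0,0]]'
```

```text
time_s: 14.6
tcp_pos: [0.5547, 0.3201, 0.3307]
ee_rot: [[-0.983, 0.182, -0.0], [0.182, 0.983, -0.0], [0.0, -0.0, -1.0]]
wrist_force: [-0.1, 0.1, -3.0]
gripper_width: 0.475
gripper_force: 31.9
```

```bash
python3 -m creep '[[-1,0,0,0.7,0,0,0],[-1,0,0,1.4,0,0,0],[-1,0,0,2,0,0,0],[-1,0,0,2,0,0,0],[-1,0,0,2,0,0,0]]'
```

```text
time_s: 15.02
tcp_pos: [0.5547, 0.3202, 0.3289]
ee_rot: [[-0.983, 0.182, 0.0], [0.182, 0.983, 0.0], [-0.0, 0.0, -1.0]]
wrist_force: [-0.7, -0.7, -2.5]
gripper_width: 0.476
gripper_force: 31.9
```

```bash
python3 -m creep '[[-1,0,0,0.5,0,0,0],[-1,0,0,0.9,0,0,0],[-1,0,0,0.9,0,0,0],[0,0,0,0.9,0,0,0],[0.5,0,0,0.9,0,0,0],[0.8,0,0,0.9,0,0,0],[1,0,0,0.9,0,0,0],[1,0,0,0.9,0,0,0]]'; python3 -m creep '[[1,0,0,0,0,0,0],[1,0,0,-8,0,0,0],[1,0,0,-25,0,0,0],[1,0,0,-50,0,0,0],[1,0,0,-75,0,0,0],[1,0,0,-80,0,0,0]]';python3 -c "
from h import *
delta(616,0,200,79.5)"
```

```text
time_s: 15.68
tcp_pos: [0.5547, 0.3201, 0.3275]
ee_rot: [[-0.983, 0.182, -0.0], [0.182, 0.983, -0.0], [0.0, -0.0, -1.0]]
wrist_force: [0.7, 0.4, -0.4]
gripper_width: 0.718
gripper_force: 0.0
time_s: 16.18
tcp_pos: [0.5554, 0.3204, 0.4137]
ee_rot: [[-0.983, 0.181, 0.008], [0.181, 0.983, 0.005], [-0.007, 0.006, -1.0]]
wrist_force: [0.7, 1.1, 2.0]
gripper_width: 0.992
gripper_force: 0.0
shift [-117.3 -304.5   48.6] turn [0.36 0.41 0.07] t 16.2 J [  44.   23.    3.    0.  -70. -145.]
```

```bash
python3 -m creep '[[1,-15,-38,0,0,0,0],[1,-29,-76,0,0,0,0],[1,-43,-114,0,0,0,0],[1,-58,-152,0,0,0,0],[1,-72,-190,0,0,0,0],[1,-87,-228,5,0,0,0],[1,-102,-266,20,0,0,0],[1,-114,-296,35,0,0,0]]'; python3 -m creep '[[1,-3,-8,8,0,0,0],[1,-3,-8,10,0,0,0],[1,-3,-8,10,0,0,0],[1,-3,-8,10,0,0,0],[1,-3,-8,10,0,0,0]]';python3 - <<'E'
from h import *
p,d,M=cap("wrist");X=cloud(d,M);save("w2.png",p)
q=X[(np.hypot(X[...,0]-.616,X[...,1])<.033)&(X[...,2]>.055)&(X[...,2]<.07)]
print(len(q),cv2.minEnclosingCircle((q[:,:2]*1000).astype(np.float32)),np.percentile(q,[2,98],axis=0))
p,d,M=cap("top");X=cloud(d,M);save("top2.png",p)
for n,x,y,z in(("a",.434,.32,.172),("p",.555,.32,.163)):
    q=X[(np.hypot(X[...,0]-x,X[...,1]-y)<.04)&(X[...,2]>z)&(X[...,2]<.2)]
    print(n,len(q),cv2.minEnclosingCircle((q[:,:2]*1000).astype(np.float32)),q[:,2].max())
delta(616,0,51,79.5)
E
```

```text
time_s: 16.85
tcp_pos: [0.6131, 0.006, 0.3738]
ee_rot: [[-0.983, 0.182, 0.003], [0.182, 0.983, 0.001], [-0.003, 0.001, -1.0]]
wrist_force: [0.6, 0.9, -0.3]
gripper_width: 1.0
gripper_force: 0.0
time_s: 17.27
tcp_pos: [0.6146, 0.0015, 0.3639]
ee_rot: [[-0.984, 0.18, 0.002], [0.18, 0.984, 0.0], [-0.002, 0.001, -1.0]]
wrist_force: [0.3, -0.1, 0.1]
gripper_width: 0.999
gripper_force: 0.0
2104 ((616.0665283203125, 0.7490935325622559), 25.89047622680664) [[ 0.59214943 -0.02197183  0.0597315 ]
 [ 0.6385069   0.02376393  0.06326344]]
a 613 ((434.8570861816406, 317.7413330078125), 27.381357192993164) 0.1890334655168291
p 340 ((553.888916015625, 319.2051696777344), 20.952709197998047) 0.18084991673161466
shift [ -1.4  -1.2 148.8] turn [0.04 0.1  0.15] t 17.4 J [  15.   23.   -5.    0.  -63. -116.]
```

View pics/w2.png

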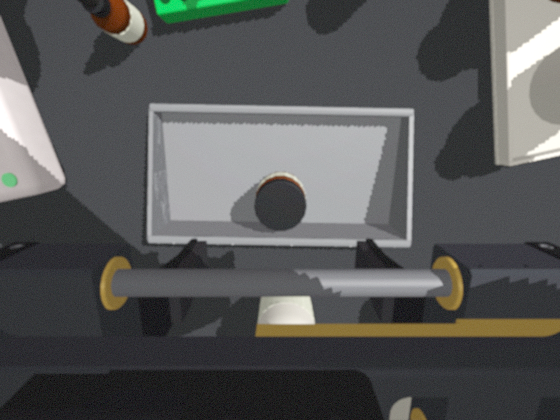

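View pics/top2.png

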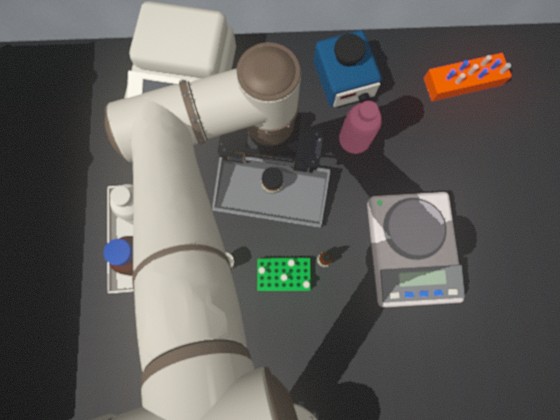

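Both bottles stand in the white tray (caps at (120,195) and (118,250) in the top view); the jar is free in the bin, lid at (280,203) in the wrist view. Descend on the jar.

```bash
python3 -m creep '[[1,-1.4,-0.6,15,0,0,0],[1,-1.4,-0.6,40,0,0,0],[1,-1.4,-0.6,70,0,0,0],[1,-1.4,-0.6,100,0,0,0],[1,-1.4,-0.6,125,0,0,0],[1,-1.4,-0.6,141,0,0,0],[1,-1.4,-0.6,147.5,0,0,0],[1,-1.4,-0.6,148.5,0,0,0]]'; python3 -m creep '[[0.7,0,0,0,0,0,0],[0.5,0,0,0,0,0,0],[0.3,0,0,0,0,0,0],[0.2,0,0,0,0,0,0],[0,0,0,0,0,0,0],[-0.3,0,0,0,0,0,0],[-1,0,0,0,0,0,0],[-1,0,0,0,0,0,0]]'; python3 -c "
from h import *
delta(616,0.4,51,79.5)"
```

```text
time_s: 18.03
tcp_pos: [0.6156, -0.0002, 0.2132]
ee_rot: [[-0.984, 0.181, -0.002], [0.181, 0.984, -0.001], [0.002, -0.001, -1.0]]
wrist_force: [-0.6, 0.6, 0.2]
gripper_width: 1.001
gripper_force: 0.0
time_s: 18.7
tcp_pos: [0.6159, -0.0008, 0.2149]
ee_rot: [[-0.983, 0.182, 0.001], [0.182, 0.983, 0.0], [-0.001, 0.0, -1.0]]
wrist_force: [-0.5, -0.3, 3.1]
gripper_width: 0.61
gripper_force: 30.0
shift [ 0.1  1.2 -0.1] turn [0.02 0.05 0.03] t 18.7 J [  15.   32.  -14.    0.  -44. -115.]
```

```bash
python3 -m creep '[[-1,0,0,-5,0,0,0],[-1,0,0,-20,0,0,0],[-1,0,0,-42,0,0,0],[-1,0,0,-66,0,0,0],[-1,0,0,-90,0,0,0],[-1,0,0,-110,0,0,0],[-1,0,0,-121,0,0,0],[-1,0,0,-125,0,0,0]]'; python3 -c "
from h import *
delta(479,-327,175)"
```

```text
time_s: 19.37
tcp_pos: [0.6159, -0.0009, 0.3414]
ee_rot: [[-0.983, 0.182, 0.003], [0.182, 0.983, 0.001], [-0.003, 0.001, -1.0]]
wrist_force: [-0.4, -0.2, -1.5]
gripper_width: 0.605
gripper_force: 30.0
shift [  75.4 -345.5    1.7] turn [ 0.07  0.18 -0.  ] t 19.4 J [  15.   24.   -6.    0.  -60. -115.]
```

```bash
python3 -m creep '[[-1,2,-8,0,0,0,0],[-1,6,-28,0,0,0,0],[-1,13,-58,0,0,0,0],[-1,21,-94,0,0,0,0],[-1,29,-132,0,0,0,0],[-1,37,-170,0,0,0,0],[-1,45,-208,0,0,0,0],[-1,53,-244,0,0,0,0]]'
python3 - <<'E'
from h import *
for c in("wrist","top"):
    p,d,M=cap(c);X=cloud(d,M)
    m=(np.hypot(X[...,0]-.479,X[...,1]+.325)<.09)&(X[...,2]>.0725)&(X[...,2]<.085)&(X[...,0]>.40)
    q=X[m]; 
    if len(q)>9: print(c,len(q),cv2.minEnclosingCircle((q[:,:2]*1000).astype(np.float32)),np.round(np.percentile(q,[1,50,99],axis=0)*1000))
delta(479,-327,175)
E
```

```text
time_s: 20.03
tcp_pos: [0.5173, -0.233, 0.3373]
ee_rot: [[-0.983, 0.182, -0.004], [0.182, 0.983, 0.001], [0.004, 0.0, -1.0]]
wrist_force: [0.6, -0.3, -1.7]
gripper_width: 0.615
gripper_force: 30.0
wrist 17255 ((479.0514221191406, -327.6026916503906), 64.99977111816406) [[ 418. -387.   73.]
 [ 471. -323.   75.]
 [ 535. -267.   76.]]
top 1650 ((478.1054382324219, -327.82843017578125), 64.56827545166016) [[ 417. -389.   73.]
 [ 463. -324.   75.]
 [ 509. -267.   80.]]
shift [ 19.2 -97.2  -1.7] turn [-0.01 -0.31 -0.  ] t 20.1 J [ -8.  20. -13.  -0. -57. -93.]
```

```bash
python3 -m creep '[[-1,6,-30,0,0,0,0],[-1,12,-60,0,0,0,0],[-1,17,-82,0,0,0,0],[-1,19,-94,0,0,0,0],[-1,19.5,-97,5,0,0,0],[-1,19.5,-97,15,0,0,0],[-1,19.5,-97,27,0,0,0],[-1,19.5,-97,35,0,0,0]]'; python3 -m creep '[[-1,0,0,3,0,0,0],[-1,0,0,6,0,0,0],[-1,0,0,6,0,0,0],[-1,0,0,6,0,0,0]]';  python3 -c "
from h import *
delta(479,-327.5,122)"
```

```text
time_s: 20.8
tcp_pos: [0.4824, -0.3218, 0.3019]
ee_rot: [[-0.983, 0.181, -0.003], [0.181, 0.983, 0.002], [0.003, 0.001, -1.0]]
wrist_force: [-0.1, 0.9, -1.1]
gripper_width: 0.608
gripper_force: 30.0
time_s: 21.13
tcp_pos: [0.4829, -0.3227, 0.2985]
ee_rot: [[-0.983, 0.181, 0.0], [0.181, 0.983, -0.0], [-0.0, -0.0, -1.0]]
wrist_force: [1.4, 0.4, -0.9]
gripper_width: 0.607
gripper_force: 30.0
shift [ 2.9 -5.4 12.5] turn [-0.01  0.02  0.  ] t 21.1 J [-18.  23. -14.   0. -53. -83.]
```

```bash
python3 -m creep '[[-1,2.9,-5.4,2,0,0,0],[-1,2.9,-5.4,4,0,0,0],[-1,2.9,-5.4,6,0,0,0],[-1,2.9,-5.4,8,0,0,0],[-1,2.9,-5.4,9.5,0,0,0],[-1,2.9,-5.4,10.5,0,0,0],[-1,2.9,-5.4,11,0,0,0],[-1,2.9,-5.4,11,0,0,0]]';python3 -m creep '[[-1,0,0,0.3,0,0,0],[-1,0,0,0.6,0,0,0],[-1,0,0,1,0,0,0],[-1,0,0,1,0,0,0],[-1,0,0,1,0,0,0]]'
```

```text
time_s: 21.8
tcp_pos: [0.4787, -0.3278, 0.2872]
ee_rot: [[-0.983, 0.182, -0.0], [0.182, 0.983, 0.0], [0.0, 0.0, -1.0]]
wrist_force: [-0.4, -0.3, -1.5]
gripper_width: 0.612
gripper_force: 30.0
time_s: 22.22
tcp_pos: [0.4787, -0.3278, 0.2864]
ee_rot: [[-0.983, 0.182, 0.0], [0.182, 0.983, 0.0], [-0.0, 0.0, -1.0]]
wrist_force: [0.1, -0.1, -1.2]
gripper_width: 0.61
gripper_force: 30.0
```

```bash
python3 -m creep '[[-1,0,0,0.4,0,0,0],[-1,0,0,0.8,0,0,0],[-1,0,0,0.8,0,0,0],[-1,0,0,0.8,0,0,0]]'; python3 -m creep '[[0.2,0,0,0,0,0,0],[0.5,0,0,0,0,0,0],[0.8,0,0,0,0,0,0],[1,0,0,0,0,0,0],[1,0,0,0,0,0,0],[1,0,0,0,0,0,0],[1,0,0,0,0,0,0],[1,0,0,-2,0,0,0]]'; python3 -m creep '[[1,0,0,-8,0,0,0],[1,0,0,-25,0,0,0],[1,0,0,-55,0,0,0],[1,0,0,-90,0,0,0],[1,0,0,-120,0,0,0],[1,0,0,-125,0,0,0]]'
python3 - <<'E'
from h import *
p,d,M=cap("wrist");X=cloud(d,M);save("w3.png",p)
q=X[(np.hypot(X[...,0]-.479,X[...,1]+.328)<.04)&(X[...,2]>.125)&(X[...,2]<.15)]
print(len(q),cv2.minEnclosingCircle((q[:,:2]*1000).astype(np.float32)),np.percentile(q,[2,98],axis=0))
delta(434.6,319,250,79.5)
E
```

```text
time_s: 22.55
tcp_pos: [0.4787, -0.3279, 0.2859]
ee_rot: [[-0.983, 0.182, 0.0], [0.182, 0.983, -0.0], [-0.0, -0.0, -1.0]]
wrist_force: [-0.7, -0.0, 1.9]
gripper_width: 0.613
gripper_force: 30.0
time_s: 23.22
tcp_pos: [0.4785, -0.3278, 0.2871]
ee_rot: [[-0.983, 0.182, -0.001], [0.182, 0.983, 0.0], [0.001, 0.0, -1.0]]
wrist_force: [0.5, -0.8, -0.2]
gripper_width: 0.978
gripper_force: 0.0
time_s: 23.72
tcp_pos: [0.4793, -0.3284, 0.4201]
ee_rot: [[-0.983, 0.181, 0.011], [0.181, 0.984, -0.006], [-0.012, -0.004, -1.0]]
wrist_force: [0.2, 0.1, 0.4]
gripper_width: 0.999
gripper_force: 0.0
2363 ((478.6893310546875, -327.31768798828125), 25.884267807006836) [[ 0.454643   -0.35012385  0.13050314]
 [ 0.50100161 -0.30449619  0.13426789]]
shift [160.9 628.4   0.9] turn [-0.16  0.57  0.07] t 23.8 J [-18.  17.  -5.   0. -67. -82.]
```

View pics/w3.png

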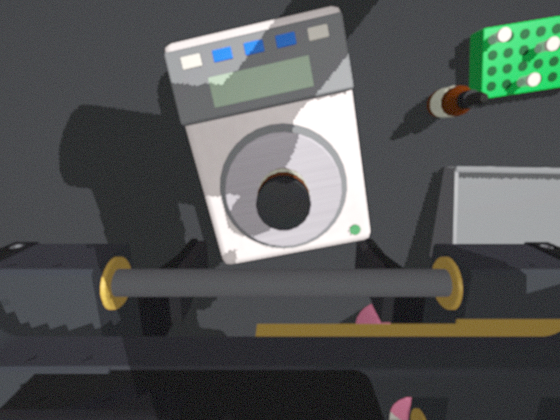

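Jar stands upright mid-pan (lid at (283,200), pan ring around (284,187)). Now back to the amber bottle.

```bash
python3 -m creep '[[1,9,35,0,0,0,0],[1,18,70,0,0,0,0],[1,27,106,0,0,0,0],[1,36,142,0,0,0,0],[1,45,178,0,0,0,0],[1,54,214,0,0,0,0],[1,63,250,0,0,0,0],[1,72,286,0,0,0,0]]'; python3 -m creep '[[1,9,36,0,0,0,0],[1,18,72,0,0,0,0],[1,27,108,0,0,0,0],[1,36,144,0,0,0,0],[1,45,180,0,0,0,0],[1,54,216,0,0,0,0],[1,63,252,0,0,0,0],[1,72,288,0,0,0,0]]'; python3 -m creep '[[1,9,30,0,0,0,0],[1,16,52,0,0,0,0],[1,16,52,0,0,0,0],[1,16,52,15,0,0,0],[1,16,52,30,0,0,0],[1,16,52,30,0,0,0],[1,16,52,30,0,0,0]]'
python3 - <<'E'
from h import *
p,d,M=cap("wrist");X=cloud(d,M)
for n,x,y,z in(("a",.434,.32,.172),("p",.555,.32,.163)):
    q=X[(np.hypot(X[...,0]-x,X[...,1]-y)<.04)&(X[...,2]>z)&(X[...,2]<.2)]
    if len(q)>9:print(n,len(q),cv2.minEnclosingCircle((q[:,:2]*1000).astype(np.float32)))
delta(434.6,319,171,79.5)
E
```

```text
time_s: 24.43
tcp_pos: [0.4589, -0.0319, 0.412]
ee_rot: [[-0.983, 0.182, -0.001], [0.182, 0.983, 0.0], [0.001, -0.0, -1.0]]
wrist_force: [0.5, -0.2, -0.4]
gripper_width: 1.002
gripper_force: 0.0
time_s: 25.1
tcp_pos: [0.4405, 0.2644, 0.4119]
ee_rot: [[-0.983, 0.181, -0.001], [0.181, 0.983, -0.001], [0.001, -0.001, -1.0]]
wrist_force: [0.7, -1.0, -0.1]
gripper_width: 1.004
gripper_force: 0.0
time_s: 25.68
tcp_pos: [0.4349, 0.3162, 0.3816]
ee_rot: [[-0.983, 0.182, -0.002], [0.182, 0.983, -0.003], [0.001, -0.003, -1.0]]
wrist_force: [-0.0, -0.1, 1.1]
gripper_width: 1.002
gripper_force: 0.0
a 4683 ((435.22552490234375, 326.17449951171875), 33.71583557128906)
shift [ 1.1  2.5 47.7] turn [-0.04  0.    0.02] t 25.7 J [  53.   15.  -14.    0.  -62. -154.]
```

```bash
python3 -m creep '[[1,0.9,3.1,12,0,0,0],[1,0.9,3.1,28,0,0,0],[1,0.9,3.1,40,0,0,0],[1,0.9,3.1,47.5,0,0,0],[1,0.9,3.1,47.5,0,0,0],[1,0.9,3.1,47.5,0,0,0],[1,0.9,3.1,47.5,0,0,0]]'; python3 -m creep '[[0.5,0,0,0,0,0,0],[0.3,0,0,0,0,0,0],[0.2,0,0,0,0,0,0],[0,0,0,0,0,0,0],[-0.3,0,0,0,0,0,0],[-1,0,0,0,0,0,0],[-1,0,0,0,0,0,0],[-1,0,0,0,0,0,0]]'
```

```text
time_s: 26.32
tcp_pos: [0.4351, 0.3202, 0.3362]
ee_rot: [[-0.983, 0.182, 0.002], [0.182, 0.983, 0.001], [-0.001, 0.002, -1.0]]
wrist_force: [-0.5, -0.3, 0.2]
gripper_width: 0.997
gripper_force: 0.0
time_s: 26.98
tcp_pos: [0.4347, 0.3199, 0.3351]
ee_rot: [[-0.983, 0.182, -0.0], [0.182, 0.983, -0.0], [0.0, -0.001, -1.0]]
wrist_force: [-0.3, -1.3, 0.4]
gripper_width: 0.613
gripper_force: 30.0
```

```bash
python3 -m creep '[[-1,0,0,-5,0,0,0],[-1,0,0,-18,0,0,0],[-1,0,0,-38,0,0,0],[-1,0,0,-60,0,0,0],[-1,0,0,-82,0,0,0],[-1,0,0,-100,0,0,0],[-1,0,0,-108,0,0,0],[-1,0,0,-110,0,0,0]]'; python3 -m creep '[[-1,-2,-4,0,0,0,0],[-1,-8,-14,0,0,0,0],[-1,-18,-31,0,0,0,0],[-1,-31,-53,0,0,0,0],[-1,-47,-80,0,0,0,0],[-1,-64,-109,0,0,0,0],[-1,-81,-138,0,0,0,0],[-1,-98,-167,0,0,0,0]]'; python3 -m creep '[[-1,-17,-29,0,0,0,0],[-1,-34,-58,0,0,0,0],[-1,-51,-87,0,0,0,0],[-1,-68,-115,0,0,0,0],[-1,-82,-140,0,0,0,0],[-1,-93,-159,0,0,0,0],[-1,-99,-170,0,0,0,0],[-1,-102,-174,0,0,0,0]]'; python3 -c "
from h import *
delta(574,-64.2,171.1,79.5)"
```

```text
time_s: 27.65
tcp_pos: [0.4347, 0.3201, 0.4461]
ee_rot: [[-0.983, 0.182, 0.001], [0.182, 0.983, 0.002], [-0.001, 0.002, -1.0]]
wrist_force: [-0.7, 0.2, -4.4]
gripper_width: 0.615
gripper_force: 30.0
time_s: 28.32
tcp_pos: [0.5007, 0.1356, 0.4433]
ee_rot: [[-0.983, 0.182, -0.003], [0.182, 0.983, -0.002], [0.003, -0.002, -1.0]]
wrist_force: [0.4, 0.3, -4.2]
gripper_width: 0.609
gripper_force: 30.0
time_s: 28.98
tcp_pos: [0.5694, -0.054, 0.4432]
ee_rot: [[-0.983, 0.185, -0.004], [0.185, 0.983, -0.001], [0.004, -0.001, -1.0]]
wrist_force: [-0.1, -0.4, -4.8]
gripper_width: 0.614
gripper_force: 30.0
shift [ -6.8  -9.1 108.1] turn [-0.07 -0.2  -0.15] t 29.0 J [  11.   15.   -4.   -0.  -71. -111.]
```

```bash
python3 -m creep '[[-1,-4,-4,5,0,0,0],[-1,-4,-6,15,0,0,0],[-1,-4,-6,30,0,0,0],[-1,-4,-6,38,0,0,0],[-1,-4,-6,40,0,0,0],[-1,-4,-6,40,0,0,0],[-1,-4,-6,40,0,0,0]]'; python3 -c "
from h import *
delta(574,-64.2,171.1,79.5)"
```

```text
time_s: 29.57
tcp_pos: [0.5725, -0.0577, 0.4054]
ee_rot: [[-0.984, 0.181, 0.001], [0.181, 0.984, -0.0], [-0.001, -0.0, -1.0]]
wrist_force: [-0.0, 0.1, -5.3]
gripper_width: 0.611
gripper_force: 30.0
shift [-2.6 -6.1 70.3] turn [-0.01  0.04  0.1 ] t 29.6 J [  10.   17.   -7.    0.  -66. -111.]
```

```bash
python3 -m creep '[[-1,-2.6,-6.1,5,0,0,0],[-1,-2.6,-6.1,16,0,0,0],[-1,-2.6,-6.1,30,0,0,0],[-1,-2.6,-6.1,43,0,0,0],[-1,-2.6,-6.1,54,0,0,0],[-1,-2.6,-6.1,61,0,0,0],[-1,-2.6,-6.1,64,0,0,0],[-1,-2.6,-6.1,64,0,0,0]]'; python3 -m creep '[[-1,0,0,0,0,0,0],[-1,0,0,0,0,0,0]]'; python3 -c "
from h import *
delta(574,-64.2,171.1,79.5)"
```

```text
time_s: 30.23
tcp_pos: [0.5738, -0.0648, 0.3405]
ee_rot: [[-0.983, 0.182, -0.001], [0.182, 0.983, -0.0], [0.001, -0.0, -1.0]]
wrist_force: [0.6, 0.4, -4.4]
gripper_width: 0.614
gripper_force: 30.0
time_s: 30.4
tcp_pos: [0.5741, -0.0647, 0.342]
ee_rot: [[-0.983, 0.181, 0.002], [0.181, 0.983, -0.0], [-0.002, 0.0, -1.0]]
wrist_force: [0.8, -0.2, -4.6]
gripper_width: 0.613
gripper_force: 30.0
shift [0.2 0.5 6.9] turn [0.02 0.11 0.05] t 30.4 J [  10.   20.  -12.    0.  -58. -110.]
```

```bash
python3 -m creep '[[-1,0.2,0.4,1.5,0,0,0],[-1,0.2,0.4,3,0,0,0],[-1,0.2,0.4,4.5,0,0,0],[-1,0.2,0.4,5.5,0,0,0],[-1,0.2,0.4,6.5,0,0,0],[-1,0.2,0.4,6.5,0,0,0],[-1,0.2,0.4,6.5,0,0,0]]'
```

```text
time_s: 30.98
tcp_pos: [0.5737, -0.0644, 0.3351]
ee_rot: [[-0.983, 0.182, 0.001], [0.182, 0.983, -0.0], [-0.001, -0.0, -1.0]]
wrist_force: [-0.1, -1.1, -0.4]
gripper_width: 0.611
gripper_force: 30.0
```

```bash
python3 -m creep '[[-1,0,0,0.4,0,0,0],[0.3,0,0,0.4,0,0,0],[0.6,0,0,0.4,0,0,0],[0.9,0,0,0.4,0,0,0],[1,0,0,0.4,0,0,0],[1,0,0,0.4,0,0,0],[1,0,0,0.4,0,0,0],[1,0,0,0.4,0,0,0]]'; python3 -m creep '[[1,0,0,-8,0,0,0],[1,0,0,-25,0,0,0],[1,0,0,-50,0,0,0],[1,0,0,-75,0,0,0],[1,0,0,-80,0,0,0]]';python3 - <<'E'
from h import *
p,d,M=cap("wrist");X=cloud(d,M)
q=X[(np.hypot(X[...,0]-.574,X[...,1]+.064)<.035)&(X[...,2]>.175)&(X[...,2]<.2)]
print(len(q),cv2.minEnclosingCircle((q[:,:2]*1000).astype(np.float32)))
delta(554.7,320.1,250,79.5)
E
```

```text
time_s: 31.65
tcp_pos: [0.5737, -0.0643, 0.3341]
ee_rot: [[-0.983, 0.182, 0.0], [0.182, 0.983, -0.0], [-0.0, -0.0, -1.0]]
wrist_force: [-0.6, -0.5, -0.1]
gripper_width: 0.973
gripper_force: 0.0
time_s: 32.07
tcp_pos: [0.5744, -0.0644, 0.4197]
ee_rot: [[-0.983, 0.181, 0.009], [0.181, 0.984, -0.001], [-0.009, 0.001, -1.0]]
wrist_force: [0.9, -0.1, 2.4]
gripper_width: 0.999
gripper_force: 0.0
3777 ((573.703857421875, -64.31690979003906), 27.006471633911133)
shift [ 88.8 374.6   4.6] turn [0.09 0.46 0.06] t 32.1 J [  10.   17.   -5.    0.  -67. -110.]
```

Amber is back on its spot within about 1 mm. Next, the plastic bottle.

```bash
python3 -m creep '[[1,8,36,0,0,0,0],[1,17,73,0,0,0,0],[1,26,110,0,0,0,0],[1,35,147,0,0,0,0],[1,44,184,0,0,0,0],[1,53,221,0,0,0,0],[1,61,258,0,0,0,0],[1,70,295,0,0,0,0]]'; python3 -m creep '[[1,9,37,0,0,0,0],[1,18,74,0,0,0,0],[1,18,78,0,0,0,0],[1,18,78,15,0,0,0],[1,18,78,30,0,0,0],[1,18,78,30,0,0,0],[1,18,78,30,0,0,0],[1,18,78,30,0,0,0]]'; python3 -c "
from h import *
delta(554.7,320.1,164.3,79.5)"
```

```text
time_s: 32.78
tcp_pos: [0.5578, 0.2403, 0.4135]
ee_rot: [[-0.983, 0.182, -0.001], [0.182, 0.983, -0.001], [0.001, -0.001, -1.0]]
wrist_force: [0.6, -0.5, 0.2]
gripper_width: 0.999
gripper_force: 0.0
time_s: 33.45
tcp_pos: [0.5552, 0.3182, 0.3847]
ee_rot: [[-0.983, 0.182, 0.001], [0.182, 0.983, -0.0], [-0.001, 0.0, -1.0]]
wrist_force: [0.5, -0.1, 0.9]
gripper_width: 1.0
gripper_force: 0.0
shift [ 0.8  1.8 56.4] turn [0.   0.04 0.02] t 33.5 J [  44.   24.    1.    0.  -67. -145.]
```

```bash
python3 -m creep '[[1,0.8,1.8,12,0,0,0],[1,0.8,1.8,30,0,0,0],[1,0.8,1.8,45,0,0,0],[1,0.8,1.8,55,0,0,0],[1,0.8,1.8,56,0,0,0],[1,0.8,1.8,56,0,0,0],[0.5,0.8,1.8,56,0,0,0],[0.2,0.8,1.8,56,0,0,0]]'; python3 -m creep '[[0.1,0,0,0,0,0,0],[0,0,0,0,0,0,0],[-0.1,0,0,0,0,0,0],[-0.3,0,0,0,0,0,0],[-1,0,0,0,0,0,0],[-1,0,0,0,0,0,0],[-1,0,0,0,0,0,0]]'
```

```text
time_s: 34.12
tcp_pos: [0.5547, 0.3206, 0.3296]
ee_rot: [[-0.983, 0.182, 0.002], [0.182, 0.983, 0.002], [-0.002, 0.002, -1.0]]
wrist_force: [-0.6, 0.3, 0.2]
gripper_width: 0.922
gripper_force: 0.0
time_s: 34.7
tcp_pos: [0.5545, 0.3204, 0.3288]
ee_rot: [[-0.983, 0.181, 0.001], [0.181, 0.983, 0.0], [-0.001, 0.0, -1.0]]
wrist_force: [0.0, -0.1, 2.3]
gripper_width: 0.478
gripper_force: 31.7
```

```bash
python3 -m creep '[[-1,0,0,-5,0,0,0],[-1,0,0,-18,0,0,0],[-1,0,0,-38,0,0,0],[-1,0,0,-60,0,0,0],[-1,0,0,-78,0,0,0],[-1,-2,-5,-90,0,0,0],[-1,-6,-16,-95,0,0,0],[-1,-13,-34,-95,0,0,0]]';python3 -m creep '[[-1,-9,-23,0,0,0,0],[-1,-20,-51,0,0,0,0],[-1,-32,-82,0,0,0,0],[-1,-44,-113,0,0,0,0],[-1,-56,-144,0,0,0,0],[-1,-66,-170,0,0,0,0],[-1,-73,-186,0,0,0,0],[-1,-75,-192,0,0,0,0]]'; python3 -m creep '[[-1,-1,-1,0,0,0,0],[-1,-1,-1,0,0,0,0],[-1,-1,-1,0,0,0,0],[-1,-1,-1,0,0,0,0]]'; python3 -c "
from h import *
delta(601,75.1,164.7,79.5)"
```

```text
time_s: 35.37
tcp_pos: [0.5608, 0.2847, 0.4235]
ee_rot: [[-0.984, 0.18, 0.0], [0.18, 0.984, 0.001], [-0.0, 0.001, -1.0]]
wrist_force: [0.5, -0.8, -3.2]
gripper_width: 0.473
gripper_force: 31.2
time_s: 36.03
tcp_pos: [0.5997, 0.0785, 0.4216]
ee_rot: [[-0.983, 0.186, -0.004], [0.186, 0.983, -0.001], [0.003, -0.002, -1.0]]
wrist_force: [0.2, 0.7, -3.8]
gripper_width: 0.478
gripper_force: 31.3
time_s: 36.37
tcp_pos: [0.6005, 0.0819, 0.4228]
ee_rot: [[-0.984, 0.18, -0.001], [0.18, 0.984, 0.0], [0.001, -0.0, -1.0]]
wrist_force: [0.1, -0.4, -3.2]
gripper_width: 0.477
gripper_force: 31.3
shift [-1.8 -6.6 94.1] turn [-0.   -0.03  0.1 ] t 36.4 J [  23.   20.   -1.   -0.  -70. -123.]
```

```bash
python3 -m creep '[[-1,-1.8,-6.6,5,0,0,0],[-1,-1.8,-6.6,18,0,0,0],[-1,-1.8,-6.6,36,0,0,0],[-1,-1.8,-6.6,54,0,0,0],[-1,-1.8,-6.6,70,0,0,0],[-1,-1.8,-6.6,80,0,0,0],[-1,-1.8,-6.6,84,0,0,0],[-1,-1.8,-6.6,85,0,0,0]]'; python3 -m creep '[[-1,0,0,0,0,0,0],[-1,0,0,0,0,0,0],[-1,0,0,0,0,0,0]]'; python3 -c "
from h import *
delta(601,75.1,164.7,79.5)"
```

```text
time_s: 37.03
tcp_pos: [0.6012, 0.0744, 0.3373]
ee_rot: [[-0.983, 0.181, -0.001], [0.181, 0.983, -0.001], [0.001, -0.001, -1.0]]
wrist_force: [-0.0, 0.2, -3.3]
gripper_width: 0.472
gripper_force: 31.3
time_s: 37.28
tcp_pos: [0.6015, 0.0743, 0.3393]
ee_rot: [[-0.983, 0.181, 0.002], [0.181, 0.983, 0.001], [-0.002, 0.001, -1.0]]
wrist_force: [0.3, -0.5, -3.1]
gripper_width: 0.474
gripper_force: 31.3
shift [ 0.7  0.7 10.6] turn [0.06 0.11 0.05] t 37.3 J [  22.   23.   -8.    0.  -59. -123.]
```

```bash
python3 -m creep '[[-1,0.5,0.7,2,0,0,0],[-1,0.5,0.7,4,0,0,0],[-1,0.5,0.7,6,0,0,0],[-1,0.5,0.7,7.5,0,0,0],[-1,0.5,0.7,8.5,0,0,0],[-1,0.5,0.7,9.3,0,0,0],[-1,0.5,0.7,9.3,0,0,0],[-1,0.5,0.7,9.3,0,0,0]]'; python3 -m creep '[[-1,0,0,0.4,0,0,0],[-1,0,0,0.8,0,0,0],[-1,0,0,0.8,0,0,0],[-1,0,0,0.8,0,0,0]]'
```

```text
time_s: 37.95
tcp_pos: [0.6009, 0.075, 0.3288]
ee_rot: [[-0.983, 0.182, 0.0], [0.182, 0.983, 0.0], [-0.0, 0.0, -1.0]]
wrist_force: [-0.7, 0.3, -3.0]
gripper_width: 0.474
gripper_force: 31.3
time_s: 38.28
tcp_pos: [0.601, 0.075, 0.3288]
ee_rot: [[-0.983, 0.182, 0.001], [0.182, 0.983, 0.0], [-0.001, 0.0, -1.0]]
wrist_force: [-2.7, 0.3, 1.7]
gripper_width: 0.474
gripper_force: 31.7
```

Contact felt; release and rise.

```bash
python3 -m creep '[[-0.2,0,0,0,0,0,0],[0.2,0,0,0,0,0,0],[0.6,0,0,0,0,0,0],[0.9,0,0,0,0,0,0],[1,0,0,0,0,0,0],[1,0,0,0,0,0,0],[1,0,0,0,0,0,0],[1,0,0,0,0,0,0]]'; python3 -m creep '[[1,0,0,0,0,0,0],[1,0,0,-8,0,0,0],[1,0,0,-25,0,0,0],[1,0,0,-50,0,0,0],[1,0,0,-75,0,0,0],[1,0,0,-90,0,0,0],[1,0,0,-90,0,0,0]]';python3 - <<'E'
from h import *
p,d,M=cap("wrist");X=cloud(d,M);save("w4.png",p)
for n,x,y,z in(("a",.574,-.064,.174),("p",.601,.075,.166)):
    q=X[(np.hypot(X[...,0]-x,X[...,1]-y)<.035)&(X[...,2]>z)&(X[...,2]<.2)]
    if len(q)>9:print(n,len(q),cv2.minEnclosingCircle((q[:,:2]*1000).astype(np.float32)))
p,d,M=cap("scene");save("s4.png",p)
print(r.sense()["gripper_width"],r.sense()["tcp_pos"])
E
```

```text
time_s: 38.95
tcp_pos: [0.6009, 0.075, 0.3279]
ee_rot: [[-0.983, 0.182, -0.0], [0.182, 0.983, -0.0], [0.0, -0.0, -1.0]]
wrist_force: [-0.2, 0.1, -0.3]
gripper_width: 0.917
gripper_force: 0.0
time_s: 39.53
tcp_pos: [0.6014, 0.075, 0.4233]
ee_rot: [[-0.983, 0.181, 0.009], [0.181, 0.983, 0.002], [-0.009, 0.004, -1.0]]
wrist_force: [-0.4, 0.3, 1.1]
gripper_width: 1.0
gripper_force: 0.0
a 3708 ((573.6083374023438, -64.11750030517578), 27.29715919494629)
p 2079 ((600.2733764648438, 75.56209564208984), 20.877071380615234)
0.9986931748792722 [0.60064626 0.0749167  0.41879658]
```

View pics/s4.png

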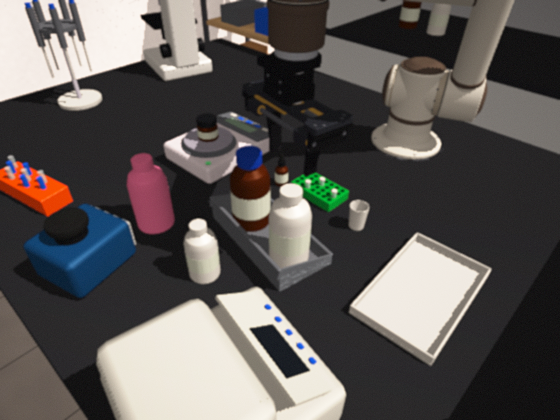

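The scene view shows both bottles upright in the bin (amber (250,190), white (290,225)), the jar on the pan (207,128), the white tray empty, and the rack, beaker and dropper in place.

```bash
python3 -m creep '[[1,0,0,0,0,0,0],[1,0,0,0,0,0,0],[1,0,0,0,0,0,0],[1,0,0,0,0,0,0]]'; python3 -c "
from station import r
print(r.finish_job())"
```

```text
time_s: 39.97
tcp_pos: [0.6009, 0.075, 0.4171]
ee_rot: [[-0.983, 0.182, -0.002], [0.182, 0.983, -0.001], [0.002, -0.001, -1.0]]
wrist_force: [-0.3, -0.0, 0.9]
gripper_width: 1.0
gripper_force: 0.0
the job is handed in; nothing more can be done
None
```

I handed the job in at about 40 s: the jar stands on the middle of the balance pan, both bottles are back within about 1 mm of their starting spots, everything is upright, and the beaker, dropper bottle and tube rack were left alone.

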